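Rack the full bean tin

ROBOT

A 6-joint arm with a two-finger parallel gripper is mounted at the origin on the work surface. World frame = base frame: x ahead of the robot, y to its left, z up, the work surface at z = 0. Lengths are in m, angles in rad, forces in N, time in s.
With the tool pointing down it reaches from about 0.375 to 0.9 m from the base axis. Payload 3.1 kg.
Tool frame: the origin (TCP) lies midway between the tips of the shut fingers; the grasp point (between the pads) lies 19 mm behind it (manip.hold_point_z is the distance from the TCP to the grasp point, in m); x points along the fingers, y is the direction in which the jaws open and shut, and the axes are right-handed (so a half turn about x gives the same grasp; the last joint's range is limited). The gripper opens to 85 mm and grips with 20 to 120 N. Pads are 22 mm wide; open, the fingers measure 114 mm over their backs; the gripper's body (76 mm by 85 mm) begins 54 mm behind the grasp point. The pads swing forward as they close: fully open they stand 13 mm farther back than shut.
Start: joints at [-1.337, 0.527, 1.433, -0, 1.181, -0.178], TCP at [0.251, -0.572, 0.231] pointing down, gripper open.
Joint ranges: [-3.08, 3.08], [-0.75, 2.2], [0.22, 2.44], [-1.43, 4.57], [0, 2.65], [-2.85, 2.85]. Speed limits (rad/s): [2.79, 2.79, 3.14, 3.14, 3.14, 3.14].

INTERFACE

Orientations are given as a unit quaternion [x, y, z, w].
In Python, from station import manip, snapshot gives the robot as it stands.
- The arm moves only by the tool play_rows, never from a script. Its argument "series" is a list of rows, each a list of 4 numbers: the shift along the tool's x, y, z in m, then the turn about the tool's x in degrees. In form: [[tx, ty, tz, spin], ...]. A call has 1 to 20 rows; each row is the pose to reach, as a shift and turn from the pose measured when the call began, along the tool's axes at that moment; what a row does not reach only later rows make up. A row lasts 1/10 s, in which the tool goes at most 50 mm and 8.59 degrees, less where a joint would pass 70% of its speed; a pose out of reach is approached as far as the arm can. A call with a gripper value outside its range is refused whole. "claw" is the opening in per cent of the stroke, from 0 (shut) to 100 (fully open), set as the call begins (left out, the last holds). The fingers move at their own pace and stop on an object; "force" is the grip in N (left out, the last holds). Time passes only in rows, so rows that repeat a pose let the fingers close. It gives the time, the measured TCP pose, the force and the opening at its end, in the units of the state.
- manip.sense(): the state, without advancing time (a new reading comes with each control period).
- snapshot(name): name is "scene" or "top" or "wrist"; returns a dict with "image" (400x640x3 uint8, blue, green, red), "depth" (400x640 float32, m along the optical axis (not along the pixel's ray), 0 where there is no reading), "fov_y" (degrees; the focal length in pixels is half the picture's height over the tangent of half this angle, whatever the lens; pixels are square), "cx", "cy" (the principal point, pixels), "dist" ([k1, k2, p1, p2, k3] as OpenCV has them; the pictures are not rectified), "R" (3x3) and "t" (3): a world point X has camera coordinates R X + t. Camera axes: x right, y down, z forward; pixel columns grow to the right and rows downward; lengths in m; the calibration is good to about 2 mm. A picture is of the moment at which its call begins.
- manip.sign_off(): hands the job in, once; it reports no verdict.
The state is a dict: "t": time; "q": joint angles; "qd": joint speeds; "tau": joint torques, N m; "tcp_pos": TCP position; "tool_rot": TCP orientation; "force": force on the tool from outside, world axes, zero at the start; "ft_torque": the same for the moment, N m; "finger_gap": opening from 0.0 (shut) to 1.0 (fully open).
Only numpy, scipy, OpenCV 4.12 (cv2) and the standard library are available. Lean on these libraries where they do the work, as an engineer would, in place of code of your own. Each camera call takes 0.05 s, during which the arm holds its last target.

TASK

One of the two look-alike bean tins on the mat is full and the other nearly empty; only the weight tells. Find the full one, set it on the open upper end of the sloped rack and slide it down under the hood until it rests against the stop; the nearly empty one is to be standing upright on the mat. Set tins down rather than dropping them, keep them upright, and do not disturb the knock box, tamper and pitcher.

Things in the scene. Friction and masses are not known exactly. Their poses are not given: they have to be found in the camera images.
- tin_a: closed rigid green bean tin, blank paper labels, flat dark steel lid; 100 long (its x) x 60 wide (its y) x 90 mm high, ends alike. Origin: centre of underside, z up. The two tins look identical: either one (it changes) is full, 0.67 to 0.83 kg, the other nearly empty, about 0.31 kg. They start upright on the mat about 170 mm apart. Best gripped from above across the 60 mm width.
- tin_b: closed rigid green bean tin, blank paper labels, flat dark steel lid; 100 long (its x) x 60 wide (its y) x 90 mm high, ends alike. Origin: centre of underside, z up. The two tins look identical: either one (it changes) is full, 0.67 to 0.83 kg, the other nearly empty, about 0.31 kg. They start upright on the mat about 170 mm apart. Best gripped from above across the 60 mm width.
- tin_a_center (a point): centre of tin_a's volume, 45 mm above its underside
- tin_b_center (a point): centre of tin_b's volume, 45 mm above its underside
- mat: fixed black rubber bar mat, 170 (its x) x 330 (its y) x 6 mm thick; origin: centre of its underside on the counter. It and the rack change sides (left or right of the robot) from run to run.
- rack: fixed rack with one sloped lane; origin on the counter under its centre, z up, x horizontal along the lane, downhill, away from the robot. The aluminium lane floor falls 12 degrees (0.209 rad) towards +x, is 270 mm long along the slope (upper end open), 70 mm wide between walls 4 mm thick and 25 mm above the floor.
- lane (a point): point on the lane floor's centre line at the middle of its length, 50 mm above the counter. A tin standing on the lane does not reliably slide by itself: push it downhill (about 2 to 8 N) until it meets the stop.
- hood_edge (a point): middle of the uphill edge of the red hood's top: 50 mm down the slope from the lane's middle, 110 mm above the lane floor. From here to the lower end the lane is roofed (underside 105 mm above its floor) and closed at the sides, so a tin cannot be set down there from above but slides in; when home, 30 to 63 mm of it still stands out.
- stop: fixed yellow cross plate, the back stop, inside the hooded part of the lane, square to the lane floor; 68 mm wide, about 90 mm high. Origin: on the uphill face at about the lane floor, on the centre line. Its distance down the lane differs from run to run (88 to 119 mm beyond the lane's middle).
- stop_face (a point): point on the uphill face of the stop, on the lane's centre line, about 45 mm above the lane floor measured square to it: where the centre of a tin's end face rests, so the tin's centre is then 50 mm uphill of it
- knock_box: bystander: black open knock box with a cross bar, 116 mm across, 100 mm high; origin centre of its underside
- tamper: bystander: dark steel tamper standing on its 58 mm base, 94 mm high; origin centre of its underside
- pitcher: bystander: metal milk pitcher, 80 mm across, 95 mm high, handle at its +y; origin centre of its underside

How it is judged:
On the way:
1. a tin stands on the open upper part of the rack's lane, short of the stop (its centre still over 70 mm from the stop face) (((contact force between tin_a and rack above 1 N and angle between tin_a's own z axis and vertical below 0.4 rad and distance between tin_a_center and stop_face above 0.07 m) or (contact force between tin_b and rack above 1 N and angle between tin_b's own z axis and vertical below 0.4 rad and distance between tin_b_center and stop_face above 0.07 m))), for 0.1 s.
At the end, for the whole second after the job is handed in: The full tin stands in the rack, at rest, its end within about 4 mm of the stop (its centre within 54.5 mm of the stop-face point) and within 0.35 rad of vertical; the light tin (1.5 to 4.9 N on the mat) stands at rest on the mat within 0.1 rad of vertical (((distance between tin_a_center and stop_face below 0.0545 m and angle between tin_a's own z axis and vertical below 0.35 rad and linear speed of each of tin_a, tin_b below 0.02 m/s and contact force between tin_b and mat between 1.5 and 4.9 N and angle between tin_b's own z axis and vertical below 0.1 rad) or (distance between tin_b_center and stop_face below 0.0545 m and angle between tin_b's own z axis and vertical below 0.35 rad and linear speed of each of tin_b, tin_a below 0.02 m/s and contact force between tin_a and mat between 1.5 and 4.9 N and angle between tin_a's own z axis and vertical below 0.1 rad))); the robot touches nothing.
It fails at once if a tin is tipped more than 0.6 rad (angle between any of tin_a, tin_b's own z axis and vertical above 0.6 rad).
It fails at once if a tin is dropped (moves faster than 0.7 m/s while the fingers do not touch it) ((linear speed of tin_a above 0.7 m/s and contact force between the fingers and tin_a below 0.05 N) or (linear speed of tin_b above 0.7 m/s and contact force between the fingers and tin_b below 0.05 N)).
It fails at once if the knock box, tamper or pitcher is moved more than 30 mm or tipped over (distance of any of knock_box, tamper, pitcher from where it was at the start of the episode above 0.03 m or angle between any of knock_box, tamper, pitcher's own z axis and vertical above 0.4 rad).
It also fails if it takes over 72 s, if anything falls off the work surface, if the arm or the gripper's body presses on something with over 40 N, if the wrist force passes 120 N, or if a joint passes its speed limit or range.

## Working session

There is one attempt and no reset: what is moved stays moved. The work goes in short steps, Python scripts to look and compute and a tool call to move; the robot and the scene stay as the last step left them, time stands still between calls to the robot, and variables do not carry over. Pictures are saved under pics/ and viewed, and the job is handed in when it is done.

Besides the shell and the picture viewer there is one more tool, called after "Emit:" as name(argument=value, ...), one argument or row to a line, values as JSON. play_rows: Moves the arm, as the interface text tells. Its arguments: {"type":"object","properties":{"series":{"type":"array","items":{"type":"array","items":{"type":"number"}}},"claw":{"type":"number"},"force":{"type":"number"}},"required":["series"]}

```bash
mkdir -p pics; ls
python3 - <<'E'
from station import manip, snapshot
import cv2
print(manip.sense(), manip.hold_point_z)
for n in ["scene","top","wrist"]:
    s=snapshot(n); cv2.imwrite(f"pics/{n}0.png",s["image"])
    print(n,s["fov_y"],s["cx"],s["cy"],s["dist"],s["R"],s["t"])
E
```

```text
pics
{'t': 0.0, 'q': array([-1.33650337e+00,  5.28467468e-01,  1.43386380e+00, -4.02553836e-06,
        1.18140602e+00, -1.78489198e-01]), 'qd': array([ 3.44305142e-04,  5.98932959e-04,  9.46669453e-05, -2.73820543e-03,
       -4.52522886e-04,  7.82374584e-04]), 'tau': array([-1.55238959e-03, -4.42355597e+01, -1.78021109e+01, -3.02099070e-04,
        8.68811767e-03, -3.37561424e-06]), 'tcp_pos': array([ 0.25059225, -0.57180191,  0.23034507]), 'tool_rot': array([-0.69207678, -0.14566498,  0.69212172, -0.14414916]), 'force': array([-0.1907219 , -0.81483074, -0.24931467]), 'ft_torque': array([0.01528532, 0.04668821, 0.01129517]), 'finger_gap': 0.9987212522422264} 0.0187
scene 47.453105210583445 319.992305085807 207.86868079395157 [0.00221281 0.         0.         0.         0.        ] [[-0.07734411  0.99697487 -0.00768068]
 [ 0.70959087  0.04963435 -0.70286359]
 [-0.70035612 -0.0598125  -0.71128319]] [ 0.02411305 -0.39267336  1.59866365]
top 45.275198821457465 320.4354027220453 209.67202829439094 [-0.14296956  0.          0.          0.          0.        ] [[ 0.01434729 -0.99984822  0.0098838 ]
 [-0.98056045 -0.01600372 -0.19556352]
 [ 0.19569202 -0.00688586 -0.98064123]] [-0.00607796  0.64684599  1.13215563]
wrist 67.4032436650576 322.84202719175653 200.12118002169228 [-0.00801927  0.          0.          0.          0.        ] [[ 0.40161703 -0.91580549 -0.00201809]
 [-0.87133888 -0.38279313  0.30698206]
 [-0.28190836 -0.12153078 -0.95171316]] [-0.62410583 -0.03964195  0.3812038 ]
```

View pics/scene0.png

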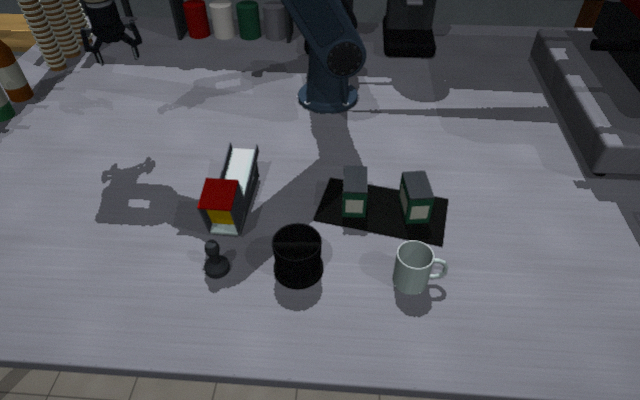

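View pics/top0.png

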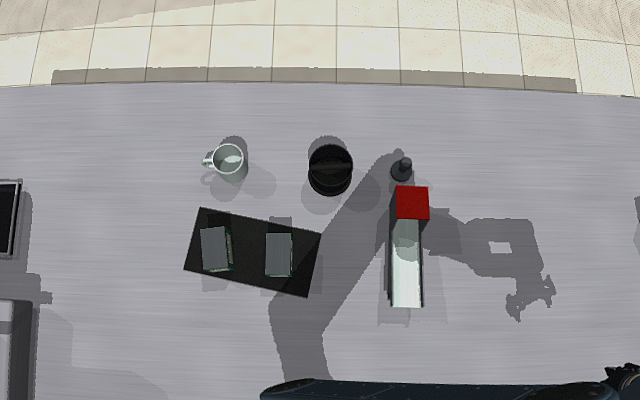

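View pics/wrist0.png

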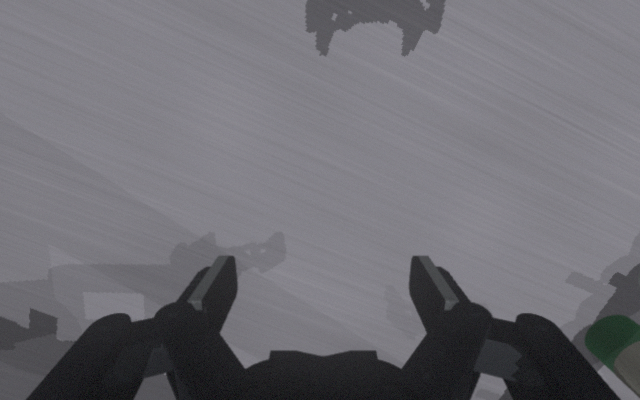

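The top view shows the tin lids at about (216,249) and (278,255), the mat around them, the lane at (407,275) with its red hood at (411,203), and the knock box, tamper and pitcher beyond at (330,168), (402,168) and (228,158). Next I measure these.

```bash
cat > h.py <<'E'
import numpy as np, cv2
from station import manip, snapshot
def K(s):
    f=200/np.tan(np.radians(s["fov_y"]/2)); return np.array([[f,0,s["cx"]],[0,f,s["cy"]],[0,0,1]])
def cloud(s):
    h,w=s["depth"].shape
    u,v=np.meshgrid(np.arange(w,dtype=float),np.arange(h,dtype=float))
    p=cv2.undistortPoints(np.stack([u,v],-1).reshape(-1,1,2),K(s),np.array(s["dist"])).reshape(h,w,2)
    c=np.dstack([p,np.ones((h,w))])*s["depth"][...,None]
    return (c-np.array(s["t"]))@np.array(s["R"])
def ray(s,px,z):
    p=cv2.undistortPoints(np.array(px,float).reshape(-1,1,2),K(s),np.array(s["dist"])).reshape(-1,2)
    d=np.c_[p,np.ones(len(p))]@np.array(s["R"]); o=-np.array(s["R"]).T@np.array(s["t"])
    return o+d*((z-o[2])/d[:,2])[:,None]
def rect(P):
    (c,sz,a)=cv2.minAreaRect(P[:,:2].astype(np.float32)*1000); return np.round(c,1),np.round(sz,1),round(a,2)
E
python3 - <<'E'
from h import *
for n in ["top","scene"]:
    s=snapshot(n); W=cloud(s); im=s["image"].astype(int)
    print(n)
    hsv=cv2.cvtColor(s["image"],cv2.COLOR_BGR2HSV)
    m=((W[...,2]>0.088)&(W[...,2]<0.104)&(W[...,0]>.3)&(W[...,0]<.8)&(abs(W[...,1])<.5)&(s["depth"]>0)).astype(np.uint8)
    k,l,st,ce=cv2.connectedComponentsWithStats(m)
    for i in range(1,k):
        if st[i,4]>80: P=W[l==i]; print("lid?",st[i],rect(P),np.median(P[:,2]).round(4))
    r=(hsv[...,1]>150)&((hsv[...,0]<8)|(hsv[...,0]>172))&(W[...,0]>.3)&(W[...,0]<.9)&(abs(W[...,1])<.5)
    P=W[r]; print("red",r.sum(),P.min(0).round(3),P.max(0).round(3))
    b=r&(W[...,2]>.1); P=W[b]; print(rect(P)); 
    A=np.c_[P[:,:2],np.ones(len(P))]; print("plane",np.linalg.lstsq(A,P[:,2],rcond=None)[0])
    y=(hsv[...,1]>150)&(hsv[...,0]>20)&(hsv[...,0]<35)&(W[...,0]>.3)&(W[...,0]<.9)&(abs(W[...,1])<.5)
    P=W[y]
    if len(P): print("yellow",len(P),P.min(0).round(3),P.max(0).round(3),np.median(P,0).round(3))
    f=(im.min(2)>165)&(W[...,0]>.3)&(W[...,0]<.75)&(W[...,1]<-.05)&(W[...,1]>-.4)&(W[...,2]>.02)
    P=W[f]; print("floor",len(P),rect(P)); 
    if len(P): print(np.linalg.lstsq(np.c_[P[:,:2],np.ones(len(P))],P[:,2],rcond=None)[0],P.min(0),P.max(0))
s=snapshot("top"); cv2.imwrite("pics/topz.png",cv2.resize(s["image"][120:330,160:460],None,fx=2.6,fy=2.6,interpolation=cv2.INTER_CUBIC))
s=snapshot("scene"); cv2.imwrite("pics/scz.png",cv2.resize(s["image"][130:300,180:460],None,fx=2.8,fy=2.8,interpolation=cv2.INTER_CUBIC))
E
```

```text
top
lid? [212 146  32  29 124] (array([763.5, 238.9]), array([78.1, 70.4]), 88.63) 0.0946
lid? [309 147  44  41 478] (array([749.6, -19.1]), array([100.5, 106.4]), 0.15) 0.0946
lid? [401 157  11  11  88] (array([ 766.1, -207.5]), array([27. , 23.4]), 70.79) 0.0935
lid? [ 200  226   29   45 1073] (array([543.1, 259.7]), array([100.9,  62.4]), 8.05) 0.0961
lid? [ 265  233   26   42 1061] (array([532.8, 105.1]), array([99.1, 60.5]), 1.13) 0.0965
red 1085 [ 0.413 -0.251  0.038] [0.785 0.029 1.237]
(array([ 541.1, -137.4]), array([108.1, 378.8]), 56.55)
plane [-1.25920239  1.10760343  1.19800666]
yellow 7 [ 0.332 -0.25   0.005] [0.799 0.136 0.763] [ 0.618 -0.009  0.012]
floor 1278 (array([ 484.8, -206. ]), array([ 68.1, 150.7]), 89.57)
[-0.19733856  0.05147726  0.16997109] [ 0.4095166  -0.24025626  0.04303471] [ 0.56033367 -0.17208624  0.08916455]
scene
lid? [342 165  25  30 692] (array([533.7, 105. ]), array([106.8,  59.2]), 0.52) 0.0965
lid? [401 170  34  31 760] (array([546.8, 262.5]), array([105. ,  63.7]), 8.29) 0.0964
lid? [271 223  50  38 624] (array([750.3, -18.1]), array([108.1,  99.2]), 89.92) 0.094
lid? [204 239  13  11 101] (array([ 770.9, -207.6]), array([26.8, 24.4]), 69.82) 0.0926
lid? [396 240  39  28 211] (array([764.5, 240.9]), array([70.9, 81.6]), 0.16) 0.0942
red 1069 [ 0.513 -0.25   0.007] [0.81  0.271 0.15 ]
(array([ 659. , -210.5]), array([78.9, 86.5]), 88.96)
plane [-0.21015214 -0.00081302  0.27633828]
yellow 319 [ 0.495 -0.247 -0.001] [0.806 0.284 0.118] [ 0.66  -0.213  0.06 ]
floor 692 (array([ 478.7, -202.9]), array([ 66. , 139.9]), 89.84)
[-0.20434135  0.02908908  0.16822449] [ 0.40864574 -0.23598888  0.04884597] [ 0.54870079 -0.16989034  0.09454312]
```

View pics/topz.png

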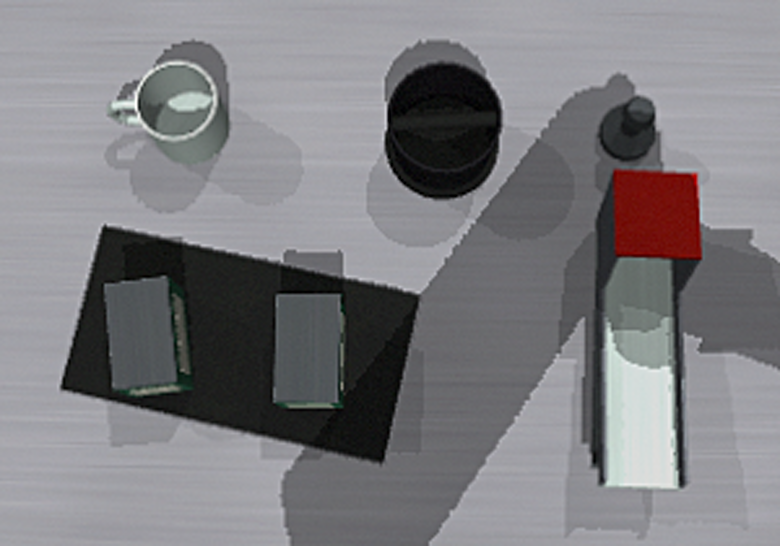

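View pics/scz.png

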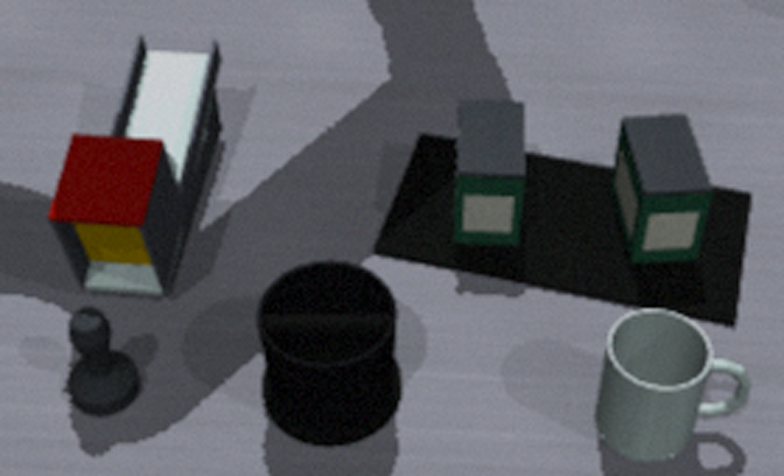

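Run:
```python
from h import *
for n in ["top","scene"]:
    s=snapshot(n); W=cloud(s); im=s["image"]
    print(n,"cam",(-np.array(s["R"]).T@s["t"]).round(3))
    hsv=cv2.cvtColor(im,cv2.COLOR_BGR2HSV)
    r=((hsv[...,1]>140)&((hsv[...,0]<8)|(hsv[...,0]>172))&(abs(W[...,1]+.205)<.07)&(W[...,0]>.55)&(W[...,0]<.8)&(W[...,2]>.09))
    l=cv2.connectedComponentsWithStats(r.astype(np.uint8)); i=1+np.argmax(l[2][1:,4]); r=l[1]==i
    P=W[r]; print("hood",r.sum(),rect(P), P.min(0).round(4),P.max(0).round(4)); c=np.linalg.lstsq(np.c_[P[:,:2],np.ones(len(P))],P[:,2],rcond=None)[0]; print(c)
    ctr,_=0,0
    for x in np.arange(.61,.71,.01):
        Q=P[abs(P[:,0]-x)<.005]; 
        if len(Q)>5: print(x.round(3),(Q[:,1].min()*1e3).round(1),(Q[:,1].max()*1e3).round(1))
    f=(im.min(2)>110)&(W[...,0]>.38)&(W[...,0]<.62)&(abs(W[...,1]+.206)<.05)&(abs(W[...,2]-(.168-.2043*W[...,0]-.0059))<.006)
    Q=W[f];print("floor",len(Q),rect(Q),Q.min(0).round(4))
    print(np.linalg.lstsq(np.c_[Q[:,:2],np.ones(len(Q))],Q[:,2],rcond=None)[0])
    for x in np.arange(.40,.6,.02):
        q=Q[abs(Q[:,0]-x)<.006]
        if len(q)>5: print(x.round(3),(q[:,1].min()*1e3).round(1),(q[:,1].max()*1e3).round(1))
    # rack raised walls
    w=(abs(W[...,1]+.206)<.08)&(W[...,0]>.38)&(W[...,0]<.58)&(W[...,2]>.172-.2043*W[...,0]-.0059+.012)&(W[...,2]<.13)
    Q=W[w]
    for x in np.arange(.39,.6,.03):
        q=Q[abs(Q[:,0]-x)<.012]
        a=q[q[:,1]>-.206];b=q[q[:,1]<-.206]
        print("wall",x.round(3),[ (len(k),(k[:,1].min()*1e3).round(1),(k[:,1].max()*1e3).round(1),k[:,2].max().round(3)) for k in (a,b) if len(k)])
```

```text
top cam [0.413 0.012 1.237]
hood 1079 (array([ 654.5, -212.1]), array([77.8, 84.9]), 88.21) [ 0.6116 -0.2513  0.1267] [ 0.6978 -0.1726  0.1525]
[-0.20025984 -0.00484968  0.26946675]
0.61 -248.2 -174.1
0.62 -249.7 -172.8
0.63 -247.6 -172.9
0.64 -248.6 -172.6
0.65 -249.9 -173.2
0.66 -250.6 -174.0
0.67 -251.3 -174.0
0.68 -249.7 -174.3
0.69 -250.0 -174.6
0.7 -219.0 -175.5
floor 1694 (array([ 511.9, -207.2]), array([ 71.3, 209. ]), 89.54) [ 0.4072 -0.2436  0.0365]
[-0.21390576  0.00742777  0.16824999]
0.42 -239.4 -172.9
0.44 -238.3 -174.0
0.46 -239.6 -174.6
0.48 -240.7 -175.2
0.5 -241.6 -178.7
0.52 -241.3 -180.0
0.54 -241.8 -180.5
0.56 -242.7 -179.4
0.58 -231.4 -195.5
wall 0.39 []
wall 0.42 [(21, np.float64(-170.2), np.float64(-164.8), np.float64(0.105)), (20, np.float64(-244.3), np.float64(-240.1), np.float64(0.105))]
wall 0.45 [(20, np.float64(-168.6), np.float64(-165.3), np.float64(0.099)), (30, np.float64(-246.5), np.float64(-240.9), np.float64(0.101))]
wall 0.48 [(16, np.float64(-172.4), np.float64(-166.4), np.float64(0.094)), (25, np.float64(-245.8), np.float64(-241.3), np.float64(0
[... 1138 characters left out ...]
, np.float64(-243.6), np.float64(-238.1), np.float64(0.102))]
wall 0.45 [(16, np.float64(-170.4), np.float64(-164.9), np.float64(0.099)), (20, np.float64(-244.7), np.float64(-238.6), np.float64(0.098))]
wall 0.48 [(22, np.float64(-171.5), np.float64(-166.4), np.float64(0.093)), (18, np.float64(-245.8), np.float64(-239.5), np.float64(0.094))]
wall 0.51 [(17, np.float64(-172.1), np.float64(-167.1), np.float64(0.087)), (23, np.float64(-247.3), np.float64(-240.6), np.float64(0.087))]
wall 0.54 [(21, np.float64(-172.7), np.float64(-168.2), np.float64(0.081)), (7, np.float64(-246.8), np.float64(-241.8), np.float64(0.081))]
wall 0.57 [(20, np.float64(-173.0), np.float64(-168.2), np.float64(0.074))]
```

```bash
cat >> h.py <<'E'
from scipy.spatial.transform import Rotation as Ro
def to(target,yaw):
    """tool-axis shift to reach world TCP target, and spin so the jaw axis (tool y) is square to tin x at yaw"""
    st=manip.sense(); R=Ro.from_quat(st["tool_rot"]).as_matrix(); p=st["tcp_pos"]
    d=R.T@(np.array(target)-p)
    want=np.array([-np.sin(yaw),np.cos(yaw),0]); w=R.T@want; a=np.degrees(np.arctan2(w[2],w[1])); a=(a+90)%180-90
    print("t",round(st["t"],2),"tcp",p.round(4),"shift mm",(d*1e3).round(1),"spin",a.round(2),"F",st["force"].round(2),"gap",round(st["finger_gap"],3),"q6",st["q"][5].round(3))
    return d,a
E
python3 - <<'E'
from h import *
s=manip.sense(); print(Ro.from_quat(s["tool_rot"]).as_matrix().round(3))
w=snapshot("wrist"); c=-np.array(w["R"]).T@w["t"]; print("cam-tcp in tool",Ro.from_quat(s["tool_rot"]).as_matrix().T@(c-s["tcp_pos"]))
to([.533,.105,.20],np.radians(.8))
E
```

```text
[[-0.     0.401 -0.916]
 [ 0.    -0.916 -0.401]
 [-1.    -0.    -0.   ]]
cam-tcp in tool [-0.1432675   0.00019287 -0.07950626]
t 0.5 tcp [ 0.2508 -0.5724  0.2313] shift mm [  31.3 -507.3 -530.3] spin 22.85 F [-0.27 -0.06  0.5 ] gap 0.997 q6 -0.178
```

Emit:
play_rows(
  series=[
    [0,-30,-30,0],
    [0.0,-0.06,-0.06,3],
    [0.005,-0.09,-0.09,5],
    [0.01,-0.12,-0.125,7],
    [0.01,-0.15,-0.155,9],
    [0.01,-0.18,-0.19,10],
    [0.01,-0.21,-0.22,12],
    [0.01,-0.24,-0.25,13],
    [0.01,-0.27,-0.28,15],
    [0.01,-0.3,-0.315,16],
    [0.01,-0.33,-0.345,17],
    [0.01,-0.36,-0.375,18],
    [0.01,-0.39,-0.41,19],
    [0.01,-0.42,-0.44,20],
    [0.01,-0.45,-0.47,21],
    [0.02,-0.48,-0.5,22],
    [0.03,-0.5,-0.52,22.8],
    [0.031,-0.507,-0.53,22.8],
    [0.031,-0.507,-0.53,22.8],
    [0.031,-0.507,-0.53,22.8],
  ],
  claw=100,
  force=40,
)

```text
t: 2.5
tcp_pos: [0.5328, 0.1038, 0.2006]
tool_rot: [-0.707, -0.005, 0.707, -0.005]
force: [0.4, -0.2, 0.4]
finger_gap: 0.997
```

The first row had a typo: −30 m where I meant −0.03. The 50 mm per-row cap held it, and the arm arrived where planned. I'll check alignment from the wrist camera before going down.

Run:
```python
from h import *
w=snapshot("wrist"); cv2.imwrite("pics/w1.png",w["image"]); W=cloud(w)
m=((abs(W[...,2]-.096)<.006)&(w["depth"]>0)).astype(np.uint8)
k,l,st,ce=cv2.connectedComponentsWithStats(m)
for i in range(1,k):
    if st[i,4]>500: print(st[i],rect(W[l==i]))
to([.533,.105,.051],np.radians(.8))
```

```text
[  86  118  107  121 8357] (array([545.3, 260.2]), array([100.4,  62. ]), 8.59)
[ 285  139   73  111 7660] (array([534.7, 105.4]), array([99.8, 60.2]), 0.61)
[585 254  26  64 631] (array([ 448.1, -168. ]), array([ 7.3, 65.9]), 88.59)
t 2.55 tcp [0.5327 0.1034 0.2007] shift mm [149.7  -1.6  -0.4] spin -0.0 F [-0.44 -0.28  0.05] gap 1.0 q6 1.543
```

View pics/w1.png

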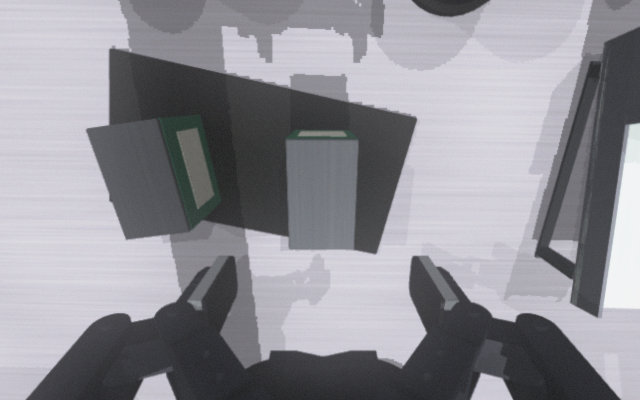

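The wrist view shows the near tin's lid at (322,190), centred between the fingers. It measures (0.534, 0.105), which agrees with the other cameras, so I descend.

Emit:
play_rows(
  series=[
    [0.03,-0.002,-0.001,0],
    [0.06,-0.002,-0.001,0],
    [0.09,-0.002,-0.001,0],
    [0.11,-0.002,-0.001,0],
    [0.125,-0.002,-0.001,0],
    [0.137,-0.002,-0.001,0],
    [0.146,-0.002,-0.001,0],
    [0.149,-0.002,-0.001,0],
    [0.149,-0.002,-0.001,0],
    [0.149,-0.002,-0.001,0],
  ],
)

```text
t: 3.55
tcp_pos: [0.5341, 0.1053, 0.0523]
tool_rot: [0.708, 0.005, -0.707, 0.005]
force: [1.0, -1.1, 0.2]
finger_gap: 1.001
```

Emit:
play_rows(
  series=[
    [0,0,0,0],
    [0,0,0,0],
    [0,0,0,0],
    [0,0,0,0],
    [0,0,0,0],
    [0,0,0,0],
    [0,0,0,0],
    [0,0,0,0],
    [0,0,0,0],
    [0,0,0,0],
  ],
  claw=0,
  force=40,
)

```text
t: 4.55
tcp_pos: [0.5346, 0.1052, 0.053]
tool_rot: [0.708, 0.005, -0.706, 0.005]
force: [0.1, -1.3, 5.7]
finger_gap: 0.696
```

Emit:
play_rows(
  series=[
    [-0.003,0,0,0],
    [-0.008,0,0,0],
    [-0.014,0,0,0],
    [-0.02,0,0,0],
    [-0.024,0,0,0],
    [-0.025,0,0,0],
    [-0.025,0,0,0],
    [-0.025,0,0,0],
    [-0.025,0,0,0],
    [-0.025,0,0,0],
  ],
)

```text
t: 5.55
tcp_pos: [0.5344, 0.1052, 0.0778]
tool_rot: [0.708, 0.005, -0.706, 0.005]
force: [0.4, -0.4, -6.8]
finger_gap: 0.698
```

Run:
```python
from h import *
F=[]
for i in range(6):
    F.append(manip.sense()["force"]); w=snapshot("wrist")
print(np.round(F,2)); cv2.imwrite("pics/w2.png",w["image"])
s=snapshot("scene"); cv2.imwrite("pics/s2.png",s["image"])
```

```text
[[ 0.39 -0.41 -6.75]
 [-0.57  0.36 -7.89]
 [ 0.16 -0.47 -6.95]
 [-0.07 -0.17 -7.19]
 [ 0.18 -0.09 -7.45]
 [-0.1   0.27 -6.43]]
```

The lifted tin weighs about 7.1 N (0.73 kg), so this is the full one. The other must be the light tin and can stay where it stands. Now the lift and carry.

Emit:
play_rows(
  series=[
    [-0.01,0,0,0],
    [-0.025,0,0,0],
    [-0.04,0,0,0],
    [-0.055,0,0,0],
    [-0.07,0,0,0],
    [-0.085,0,0,0],
    [-0.097,0,0,0],
    [-0.1,0,0,0],
    [-0.1,0,0,0],
  ],
)

```text
t: 6.8
tcp_pos: [0.5344, 0.1053, 0.1786]
tool_rot: [0.708, 0.005, -0.706, 0.005]
force: [0.3, -0.4, -7.3]
finger_gap: 0.694
```

Run:
```python
from h import *
to([.475,-.206,.165],np.radians(-1.6))
w=snapshot("wrist"); cv2.imwrite("pics/w3.png",w["image"])
```

```text
t 6.8 tcp [0.5344 0.1053 0.1786] shift mm [ 13.6 310.4  63.9] spin 2.42 F [ 0.3  -0.44 -7.26] gap 0.694 q6 1.547
```

View pics/w3.png

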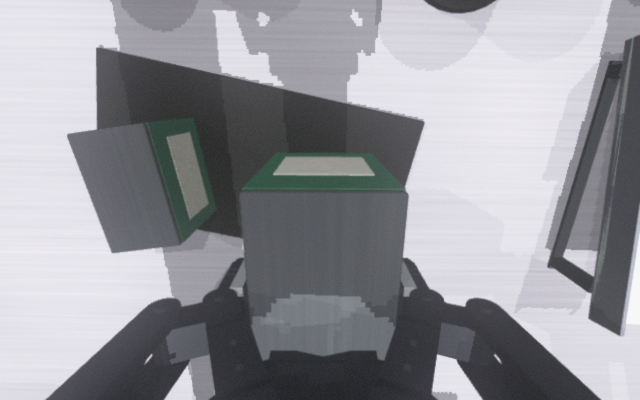

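The wrist view shows the tin level and centred in the jaws (lid x 243–407), with the light tin undisturbed at (140,190). Carrying it across to the lane.

Emit:
play_rows(
  series=[
    [0,0.008,0.002,0],
    [0,0.025,0.005,0.2],
    [0,0.045,0.009,0.4],
    [0,0.065,0.013,0.5],
    [0,0.085,0.017,0.7],
    [0,0.105,0.022,0.8],
    [0,0.125,0.026,1],
    [0,0.145,0.03,1.1],
    [0,0.165,0.034,1.3],
    [0,0.185,0.038,1.4],
    [0,0.205,0.042,1.6],
    [0,0.225,0.046,1.8],
    [0,0.245,0.05,1.9],
    [0,0.265,0.055,2.1],
    [0,0.283,0.058,2.2],
    [0,0.297,0.061,2.3],
    [0,0.306,0.063,2.4],
    [0,0.31,0.064,2.4],
    [0,0.31,0.064,2.4],
    [0,0.31,0.064,2.4],
  ],
)

```text
t: 8.85
tcp_pos: [0.4742, -0.2048, 0.1779]
tool_rot: [0.708, -0.01, -0.706, -0.01]
force: [-0.8, 0.9, -6.3]
finger_gap: 0.697
```

Run:
```python
from h import *
to([.475,-.206,.14],np.radians(-1.6))
w=snapshot("wrist"); cv2.imwrite("pics/w4.png",w["image"])
s=snapshot("scene"); cv2.imwrite("pics/s4.png",cv2.resize(s["image"][60:300,100:420],None,fx=2.4,fy=2.4))
W=cloud(w); 
for x in np.arange(.56,.75,.02): # hood/walls edges
    P=W[(abs(W[...,0]-x)<.006)&(abs(W[...,1]+.21)<.06)&(w["depth"]>0)&(W[...,2]>.13-(x-.62)*.21+.012)]
    if len(P)>20: print(x.round(2),len(P),P[:,1].min().round(4),P[:,1].max().round(4),np.median(P[:,2]).round(3))
```

```text
t 8.85 tcp [ 0.4742 -0.2048  0.1779] shift mm [37.9  1.1 -0.8] spin 0.03 F [-0.81  0.87 -6.33] gap 0.697 q6 0.972
```

View pics/w4.png

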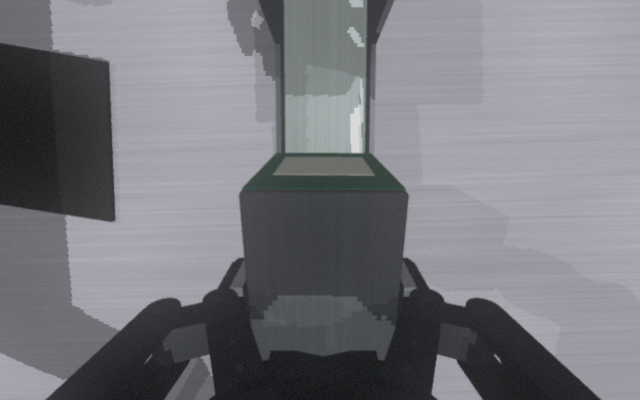

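View pics/s4.png

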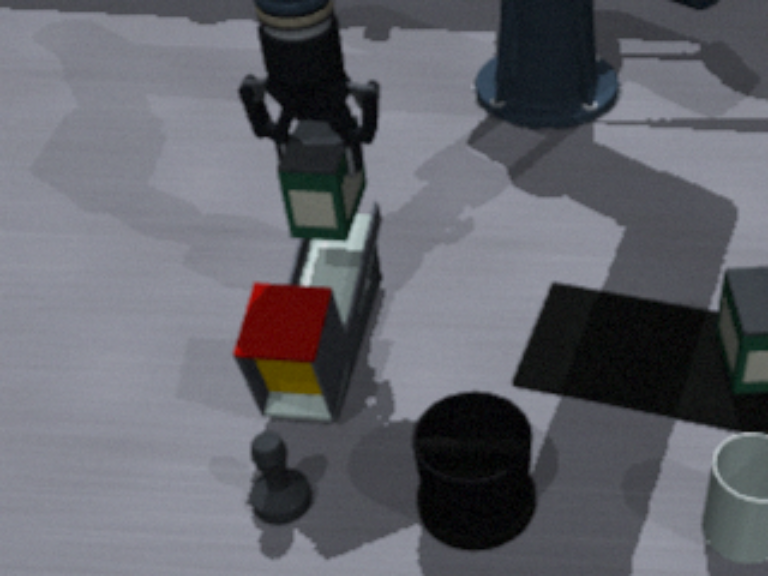

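The wrist view shows the lane centred at column 325 ahead of the tin's front at 324, so they agree to about 1 mm. Lowering to just above contact.

Emit:
play_rows(
  series=[
    [0.01,0.001,-0.001,0],
    [0.022,0.001,-0.001,0],
    [0.034,0.001,-0.001,0],
    [0.042,0.001,-0.001,0],
    [0.048,0.001,-0.001,0],
    [0.05,0.001,-0.001,0],
    [0.05,0.001,-0.001,0],
  ],
  force=25,
)

```text
t: 9.65
tcp_pos: [0.4754, -0.2057, 0.1276]
tool_rot: [0.708, -0.009, -0.707, -0.01]
force: [0.7, -0.6, -7.1]
finger_gap: 0.699
```

Emit:
play_rows(
  series=[
    [0.002,0,0,0],
    [0.004,0,0,0],
    [0.005,0,0,0],
    [0.006,0,0,0],
    [0.006,0,0,0],
  ],
)

```text
t: 10.15
tcp_pos: [0.4755, -0.2058, 0.122]
tool_rot: [0.708, -0.009, -0.706, -0.01]
force: [-0.5, 0.6, -3.8]
finger_gap: 0.697
```

Contact at z 0.122, as predicted. I keep lowering so that the tin pivots in the pads.

Emit:
play_rows(
  series=[
    [0.001,0,0,0],
    [0.002,0,0,0],
    [0.003,0,0,0],
    [0.004,0,0,0],
    [0.004,0,0,0],
  ],
  force=20,
)

```text
t: 10.65
tcp_pos: [0.4781, -0.2062, 0.1199]
tool_rot: [0.71, -0.011, -0.704, -0.01]
force: [4.1, 3.5, 7.2]
finger_gap: 0.699
```

Run:
```python
from h import *
w=snapshot("wrist"); cv2.imwrite("pics/w5.png",w["image"])
W=cloud(w); P=W[(abs(W[...,1]+.206)<.02)&(W[...,0]>.46)&(W[...,0]<.525)&(W[...,2]>.1)&(w["depth"]>0)]
print(len(P),np.linalg.lstsq(np.c_[P[:,:2],np.ones(len(P))],P[:,2],rcond=None)[0])
s=manip.sense(); print(s["force"],s["ft_torque"],s["tcp_pos"])
```

```text
23917 [-0.15254387  0.02334627  0.25739887]
[4.22034891 3.5936152  7.12621422] [ 0.83969475 -0.09481449 -0.19282732] [ 0.4781337  -0.20620197  0.11987022]
```

View pics/w5.png

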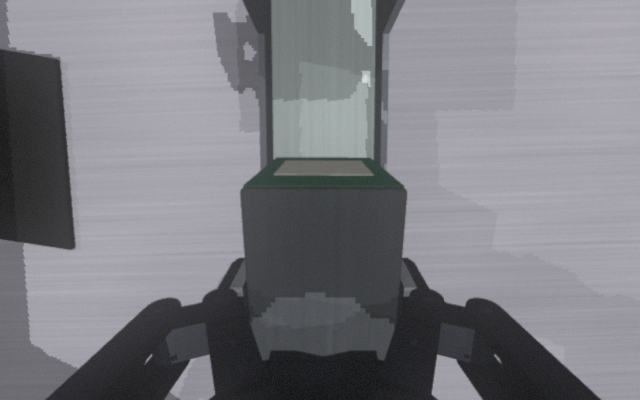

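Run:
```python
from h import *
w=snapshot("wrist"); W=cloud(w)
P=W[200:285,265:385].reshape(-1,3)
print(P.min(0),P.max(0)); print(np.linalg.lstsq(np.c_[P[:,:2],np.ones(len(P))],P[:,2],rcond=None)[0])
for v in (195,220,250,280): print(W[v,324].round(4))
```

```text
[ 0.48988367 -0.23017478  0.15957408] [ 0.55650377 -0.18406058  0.26372505]
[ 0.13210307 -0.00300442  0.09511842]
[ 0.5263 -0.2078  0.1615]
[ 0.517  -0.2076  0.1622]
[ 0.5049 -0.2073  0.162 ]
[ 0.4922 -0.2069  0.1623]
```

The tin has hardly tilted (about 1.5°), so the pads grip it too firmly to pivot. I'll ease the squeeze in small steps so that it pivots gradually.

Emit:
play_rows(
  series=[
    [-0.001,0,0,0],
    [-0.001,0,0,0],
    [-0.001,0,0,0],
  ],
  claw=68,
  force=20,
)

```text
t: 11.05
tcp_pos: [0.4776, -0.2061, 0.1203]
tool_rot: [0.709, -0.01, -0.705, -0.01]
force: [1.4, -0.3, -5.9]
finger_gap: 0.7
```

Emit:
play_rows(
  series=[
    [0,0,0,0],
    [0,0,0,0],
    [0,0,0,0],
  ],
  claw=69,
)

```text
t: 11.35
tcp_pos: [0.4776, -0.2061, 0.1202]
tool_rot: [0.709, -0.01, -0.705, -0.01]
force: [0.6, 0.4, -4.6]
finger_gap: 0.698
```

Emit:
play_rows(
  series=[
    [0,0,0,0],
    [0,0,0,0],
    [0,0,0,0],
  ],
  claw=69.5,
)

```text
t: 11.65
tcp_pos: [0.4777, -0.2061, 0.1202]
tool_rot: [0.709, -0.01, -0.705, -0.01]
force: [1.8, 0.3, -4.0]
finger_gap: 0.699
```

Run:
```python
from h import *
w=snapshot("wrist"); W=cloud(w); cv2.imwrite("pics/w6.png",w["image"])
for v in (200,220,250,280): print(W[v,324].round(4))
print(manip.sense()["force"])
```

```text
[ 0.5242 -0.2077  0.1624]
[ 0.5162 -0.2075  0.1614]
[ 0.5048 -0.2072  0.1629]
[ 0.4918 -0.2069  0.1627]
[ 0.62175664  0.66786276 -3.86559524]
```

Emit:
play_rows(
  series=[
    [0,0,0,0],
    [0,0,0,0],
    [0,0,0,0],
  ],
  claw=70,
)

```text
t: 12.0
tcp_pos: [0.4776, -0.2061, 0.1201]
tool_rot: [0.709, -0.01, -0.705, -0.01]
force: [1.1, 0.4, -4.5]
finger_gap: 0.7
```

Emit:
play_rows(
  series=[
    [0,0,0,0],
    [0,0,0,0],
    [0,0,0,0],
  ],
  claw=70.5,
)

```text
t: 12.3
tcp_pos: [0.4779, -0.2064, 0.1206]
tool_rot: [0.71, -0.011, -0.704, -0.009]
force: [0.1, 0.3, 0.9]
finger_gap: 0.703
```

Run:
```python
from h import *
w=snapshot("wrist"); W=cloud(w); cv2.imwrite("pics/w7.png",w["image"])
for v in (200,220,250,280): print(W[v,324].round(4))
print(manip.sense()["force"])
```

```text
[ 0.5195 -0.2079  0.1474]
[ 0.5117 -0.2077  0.1497]
[ 0.4992 -0.2074  0.1519]
[ 0.487  -0.207   0.1552]
[-0.54798281  0.12120325  0.32571903]
```

The tin has pivoted: the lid slope is now about 0.24, close to the lane's 12°, and the load on the tool is zero. Opening fully and rising.

Emit:
play_rows(
  series=[
    [0,0,0,0],
    [0,0,0,0],
    [0,0,0,0],
    [-0.01,0,0,0],
    [-0.03,0,0,0],
    [-0.055,0,0,0],
    [-0.08,0,0,0],
    [-0.1,0,0,0],
    [-0.1,0,0,0],
  ],
  claw=100,
)

```text
t: 13.25
tcp_pos: [0.4789, -0.2074, 0.224]
tool_rot: [0.712, -0.012, -0.702, -0.008]
force: [-0.5, -0.3, -0.0]
finger_gap: 1.003
```

Run:
```python
from h import *
w=snapshot("wrist"); W=cloud(w); cv2.imwrite("pics/w8.png",w["image"])
for n in ("wrist","top","scene"):
    s=snapshot(n); W=cloud(s)
    # lid plane band: about 88 mm above lane floor
    h=W[...,2]-(.05+(.54-W[...,0])*.2126)
    m=((abs(h-.092)<.01)&(abs(W[...,1]+.206)<.05)&(W[...,0]>.4)&(W[...,0]<.6)&(s["depth"]>0)).astype(np.uint8)
    k,l,st,ce=cv2.connectedComponentsWithStats(m); i=1+np.argmax(st[1:,4]); P=W[l==i]; print(n,st[i],rect(P),P.min(0).round(4),P.max(0).round(4),"slope",np.polyfit(P[:,0],P[:,2],1)[0])
to([.395,-.204,.115],np.radians(-1.6))
```

```text
wrist [  281   124    82   134 10752] (array([ 495.5, -206.3]), array([60.1, 97.3]), 88.37) [ 0.4463 -0.2373  0.1405] [ 0.5448 -0.1755  0.1643] slope -0.21183679326559415
top [399 249  21  18 279] (array([ 522.1, -199.4]), array([44.6, 43.5]), 83.35) [ 0.5019 -0.2239  0.1327] [ 0.5424 -0.1757  0.1542] slope -0.238813529830971
scene [218 131  31  34 793] (array([ 496.7, -205.7]), array([ 61. , 102.8]), 89.51) [ 0.4453 -0.2366  0.1314] [ 0.5483 -0.1751  0.1646] slope -0.22786851554062257
t 13.45 tcp [ 0.4764 -0.2057  0.2197] shift mm [104.2   0.5  82. ] spin -0.03 F [-0.51  0.9  -0.61] gap 0.999 q6 0.972
```

View pics/w8.png

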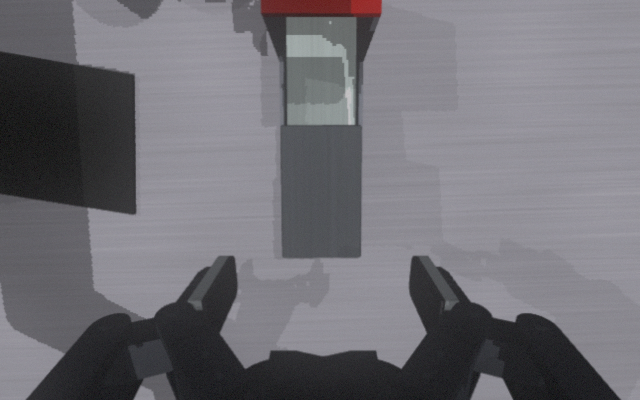

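The tin sits square on the lane (lid columns 281–361, rows 125–257), yaw −1.6°, slope 0.21. Next I move uphill of it, shut the fingers and come down behind it.

Emit:
play_rows(
  series=[
    [0,0,0.02,0],
    [0,0,0.045,0],
    [0,0,0.07,0],
    [0,0,0.082,0],
    [0,0,0.082,0],
    [0.02,0,0.082,0],
    [0.045,0,0.082,0],
    [0.07,0,0.082,0],
    [0.09,0,0.082,0],
    [0.1,0,0.082,0],
    [0.104,0,0.082,0],
    [0.104,0,0.082,0],
    [0.104,0,0.082,0],
  ],
  claw=0,
)

```text
t: 14.75
tcp_pos: [0.3958, -0.2039, 0.1158]
tool_rot: [0.71, -0.011, -0.705, -0.009]
force: [-0.4, -0.9, 1.0]
finger_gap: -0.001
```

Run:
```python
from h import *
d,a=to([.420,-.2045,.110],np.radians(-1.6))
w=snapshot("wrist"); cv2.imwrite("pics/w9.png",w["image"])
s=snapshot("scene"); cv2.imwrite("pics/s9.png",cv2.resize(s["image"][60:300,100:420],None,fx=2.4,fy=2.4))
```

```text
t 14.75 tcp [ 0.3958 -0.2039  0.1158] shift mm [  5.9  -0.1 -24.2] spin -0.02 F [-0.41 -0.9   0.99] gap -0.001 q6 0.864
```

View pics/w9.png

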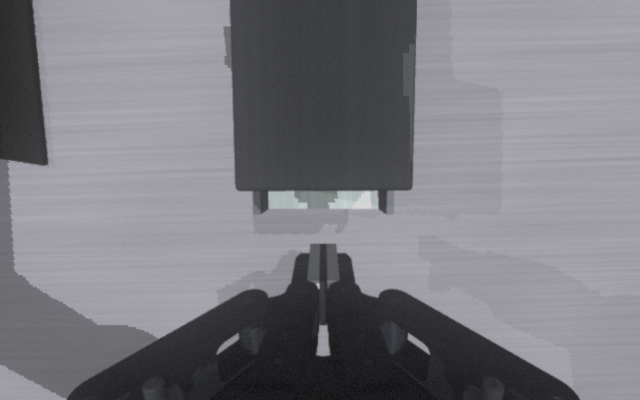

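View pics/s9.png

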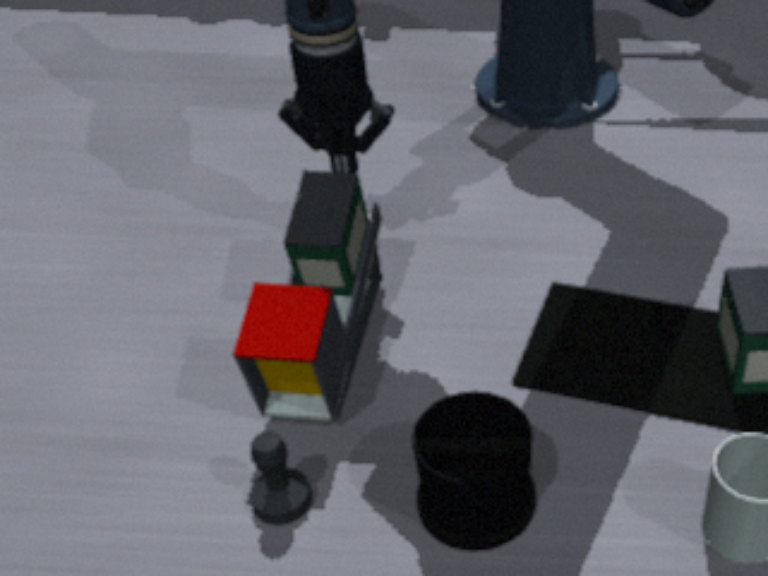

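The closed fingers at column 323 are centred behind the tin (centre 325). I push downhill, following the slope, in short steps while watching the force.

Emit:
play_rows(
  series=[
    [0.003,0,-0.01,0],
    [0.005,0,-0.02,0],
    [0.006,0,-0.025,0],
    [0.007,0,-0.03,0],
    [0.008,0,-0.034,0],
    [0.009,0,-0.038,0],
    [0.01,0,-0.042,0],
    [0.011,0,-0.046,0],
    [0.012,0,-0.05,0],
    [0.012,0,-0.05,0],
  ],
)

```text
t: 15.85
tcp_pos: [0.4467, -0.2056, 0.1042]
tool_rot: [0.71, -0.011, -0.704, -0.009]
force: [0.6, 0.2, -0.1]
finger_gap: 0.0
```

Emit:
play_rows(
  series=[
    [0.001,0,-0.004,0],
    [0.002,0,-0.008,0],
    [0.003,0,-0.012,0],
    [0.003,0,-0.016,0],
    [0.004,0,-0.02,0],
    [0.005,0,-0.024,0],
    [0.006,0,-0.028,0],
    [0.007,0,-0.032,0],
    [0.008,0,-0.036,0],
    [0.008,0,-0.04,0],
    [0.009,0,-0.044,0],
    [0.01,0,-0.048,0],
    [0.01,0,-0.048,0],
  ],
)

```text
t: 17.15
tcp_pos: [0.4959, -0.2072, 0.0945]
tool_rot: [0.711, -0.011, -0.703, -0.009]
force: [0.1, -0.1, 0.1]
finger_gap: 0.0
```

Run:
```python
from h import *
d,a=to([.556,-.208,.085],np.radians(-1.6))
w=snapshot("wrist"); cv2.imwrite("pics/w10.png",w["image"])
```

```text
t 17.15 tcp [ 0.4959 -0.2072  0.0945] shift mm [ 10.1  -1.  -60. ] spin -0.03 F [ 0.06 -0.12  0.14] gap 0.0 q6 0.99
```

View pics/w10.png

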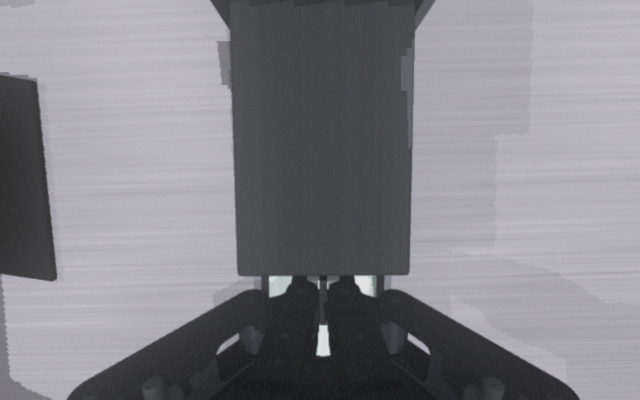

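The tin is moving with the fingers. I continue with finer steps towards the stop.

Emit:
play_rows(
  series=[
    [0.001,0,-0.004,0],
    [0.002,0,-0.008,0],
    [0.003,0,-0.012,0],
    [0.003,0,-0.016,0],
    [0.004,0,-0.02,0],
    [0.005,0,-0.023,0],
  ],
)

```text
t: 17.8
tcp_pos: [0.5193, -0.208, 0.0898]
tool_rot: [0.711, -0.011, -0.703, -0.009]
force: [-3.6, 0.7, 3.7]
finger_gap: 0.001
```

Emit:
play_rows(
  series=[
    [0,0,-0.002,0],
    [0.001,0,-0.004,0],
    [0.001,0,-0.006,0],
  ],
)

```text
t: 18.1
tcp_pos: [0.5253, -0.2081, 0.0887]
tool_rot: [0.711, -0.011, -0.703, -0.009]
force: [-2.2, 1.0, -1.5]
finger_gap: 0.004
```

Emit:
play_rows(
  series=[
    [0,0,-0.002,0],
    [0.001,0,-0.004,0],
    [0.001,0,-0.006,0],
  ],
)

```text
t: 18.4
tcp_pos: [0.5314, -0.2082, 0.0876]
tool_rot: [0.711, -0.011, -0.703, -0.009]
force: [-1.9, 0.3, -0.2]
finger_gap: -0.003
```

Emit:
play_rows(
  series=[
    [0,0,-0.002,0],
    [0.001,0,-0.004,0],
    [0.001,0,-0.006,0],
  ],
)

```text
t: 18.7
tcp_pos: [0.5376, -0.2084, 0.0866]
tool_rot: [0.711, -0.011, -0.703, -0.009]
force: [-2.5, -0.6, -1.1]
finger_gap: 0.003
```

Emit:
play_rows(
  series=[
    [0,0,-0.002,0],
    [0.001,0,-0.004,0],
    [0.001,0,-0.006,0],
  ],
)

```text
t: 19.0
tcp_pos: [0.5438, -0.2086, 0.0857]
tool_rot: [0.711, -0.011, -0.703, -0.009]
force: [-2.8, -0.5, -0.8]
finger_gap: -0.001
```

Emit:
play_rows(
  series=[
    [0,0,-0.001,0],
    [0,0,-0.002,0],
    [0.001,0,-0.003,0],
    [0.001,0,-0.004,0],
  ],
)

```text
t: 19.4
tcp_pos: [0.5446, -0.2083, 0.0851]
tool_rot: [0.708, -0.01, -0.706, -0.009]
force: [-12.2, -1.9, 10.9]
finger_gap: -0.0
```

Run:
```python
from h import *
w=snapshot("wrist"); cv2.imwrite("pics/w11.png",w["image"]); print(manip.sense()["force"])
s=snapshot("scene"); cv2.imwrite("pics/s11.png",cv2.resize(s["image"][110:250,160:300],None,fx=4,fy=4))
```

```text
[-10.79029621  -0.78225389   8.12952211]
```

View pics/s11.png

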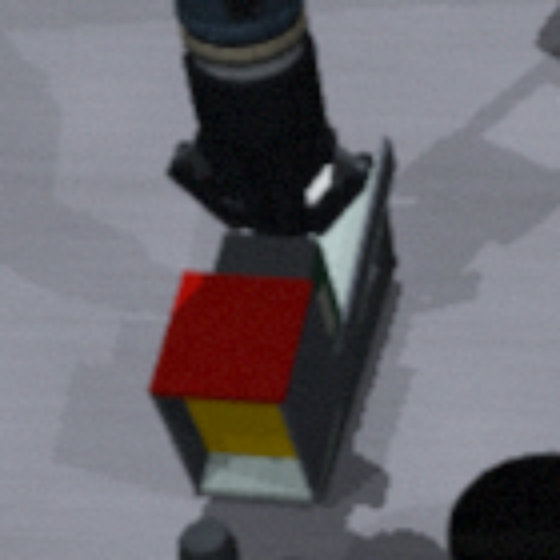

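View pics/w11.png

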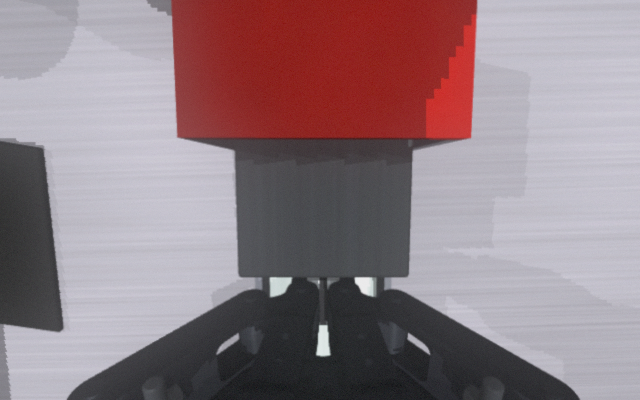

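The force jumped from 2.8 N to 12 N and the arm stalled, at a place consistent with the stop range. The wrist view shows the tin straight, with part of it standing out of the hood (lid rows 140–277). I back off uphill, rise and check.

Emit:
play_rows(
  series=[
    [0,0,0.002,0],
    [-0.001,0,0.005,0],
    [-0.003,0,0.012,0],
    [-0.006,0,0.025,0],
    [-0.01,0,0.045,0],
    [-0.014,0,0.065,0],
    [-0.018,0,0.085,0],
    [-0.04,0,0.1,0],
    [-0.08,0,0.1,0],
    [-0.12,0,0.1,0],
    [-0.14,0,0.1,0],
    [-0.14,0,0.1,0],
  ],
)

```text
t: 20.7
tcp_pos: [0.4452, -0.2065, 0.228]
tool_rot: [0.711, -0.012, -0.703, -0.007]
force: [0.8, 0.0, 0.0]
finger_gap: -0.001
```

Run:
```python
from h import *
st=manip.sense(); print(st["t"],st["force"],st["tcp_pos"])
L={}
for n in ("wrist","scene","top"):
    s=snapshot(n); W=cloud(s); im=s["image"]; L[n]=im
    h=W[...,2]-(.05+(.54-W[...,0])*.2126)
    m=((abs(h-.092)<.008)&(abs(W[...,1]+.21)<.05)&(W[...,0]>.45)&(W[...,0]<.64)&(s["depth"]>0)).astype(np.uint8)
    k,l,stt,ce=cv2.connectedComponentsWithStats(m)
    if k>1:
        i=1+np.argmax(stt[1:,4]); P=W[l==i]; print(n,"home tin",stt[i],rect(P),P.min(0).round(4),P.max(0).round(4),np.polyfit(P[:,0],P[:,2],1)[0])
    hs=cv2.cvtColor(im,cv2.COLOR_BGR2HSV)
    r=((hs[...,1]>140)&((hs[...,0]<8)|(hs[...,0]>172))&(abs(W[...,1]+.21)<.06)&(W[...,2]>.1)); P=W[r]; print(" hood edge x",np.percentile(P[:,0],1).round(4))
    y=(hs[...,1]>120)&(hs[...,0]>20)&(hs[...,0]<35)&(abs(W[...,1]+.21)<.05)&(W[...,0]>.6)&(W[...,0]<.72)
    P=W[y]
    if len(P)>20: print(" yellow",len(P),np.median(P,0).round(4),np.polyfit(P[:,2],P[:,0],1).round(3))
    m=((abs(W[...,2]-.096)<.006)&(abs(W[...,1]-.26)<.08)&(abs(W[...,0]-.545)<.08)&(s["depth"]>0)); P=W[m]
    if len(P)>200: print(" light tin",rect(P),P[:,2].mean())
cv2.imwrite("pics/w12.png",L["wrist"]); cv2.imwrite("pics/s12.png",cv2.resize(L["scene"][100:300,150:460],None,fx=2.5,fy=2.5));
```

```text
20.7 [0.82219592 0.03733169 0.02577641] [ 0.4452463  -0.20650673  0.22801282]
wrist home tin [ 278    0   86   50 4153] (array([ 579.3, -208.9]), array([60.5, 31. ]), 88.64) [ 0.5634 -0.2392  0.1286] [ 0.5954 -0.1784  0.1404] -0.12423508440682168Traceback (most recent call last):
  File "<stdin>", line 12, in <module>
    return _quantile_unchecked(
        a, q, axis, out, overwrite_input, method, keepdims, weights)
    return _ureduce(a,
                    func=_quantile_ureduce_func,
    ...<5 lines>...
                    overwrite_input=overwrite_input,
                    method=method)
    r = func(a, **kwargs)
    result = _quantile(arr,
                       quantiles=q,
    ...<2 lines>...
                       out=out,
                       weights=wgt)
    slices_having_nans = np.isnan(arr[-1, ...])
                                  ~~~^^^^^^^^^
IndexError: index -1 is out of bounds for axis 0 with size 0
```

Run:
```python
from h import *
L={}
for n in ("wrist","scene","top"):
    s=snapshot(n); W=cloud(s); im=s["image"]; L[n]=im; print(n)
    h=W[...,2]-(.05+(.54-W[...,0])*.2126)
    m=((abs(h-.092)<.012)&(abs(W[...,1]+.21)<.022)&(W[...,0]>.5)&(W[...,0]<.61)&(s["depth"]>0)).astype(np.uint8)
    k,l,stt,ce=cv2.connectedComponentsWithStats(m)
    if k>1:
        i=1+np.argmax(stt[1:,4]); P=W[l==i]; print("home tin",stt[i],P.min(0).round(4),P.max(0).round(4))
        for x in np.arange(.56,.61,.008):
            q=P[abs(P[:,0]-x)<.003]
            if len(q): print("  ",x.round(3),np.median(q[:,2]).round(4),len(q))
    hs=cv2.cvtColor(im,cv2.COLOR_BGR2HSV)
    y=(hs[...,1]>120)&(hs[...,0]>20)&(hs[...,0]<35)&(abs(W[...,1]+.21)<.05)&(W[...,0]>.6)&(W[...,0]<.72)
    P=W[y]
    if len(P)>20: print(" yellow",len(P),np.median(P,0).round(4),P[:,2].min(),P[:,2].max(),np.polyfit(P[:,2],P[:,0],1).round(3))
    m=((abs(W[...,2]-.096)<.006)&(abs(W[...,1]-.26)<.08)&(abs(W[...,0]-.545)<.08)&(s["depth"]>0)); P=W[m]
    if len(P)>200: print(" light tin",rect(P),P[:,2].mean())
cv2.imwrite("pics/w13.png",L["wrist"]); cv2.imwrite("pics/s13.png",cv2.resize(L["scene"][100:300,150:460],None,fx=2.5,fy=2.5));
```

```text
wrist
home tin [ 291    0   65   49 3046] [ 0.5627 -0.232   0.125 ] [ 0.5931 -0.1881  0.1395]
   0.56 0.1258 7
   0.568 0.137 679
   0.576 0.1358 580
   0.584 0.1341 593
   0.592 0.1327 348
scene
home tin [215 168  20  11 180] [ 0.5648 -0.232   0.1289] [ 0.6014 -0.1886  0.1395]
   0.568 0.1369 24
   0.576 0.1352 37
   0.584 0.1338 40
   0.592 0.1318 33
   0.6 0.1332 4
 yellow 289 [ 0.6598 -0.2176  0.063 ] 0.03074360225246567 0.12002921280062308 [0.28  0.643]
 light tin (array([546.1, 261.9]), array([104.3,  63.1]), 8.64) 0.09634369425326257
top
home tin [402 221  20  22 378] [ 0.5607 -0.2316  0.1248] [ 0.6099 -0.188   0.1428]
   0.56 0.1296 22
   0.568 0.1376 48
   0.576 0.1358 50
   0.584 0.1336 39
   0.592 0.1326 40
   0.6 0.1311 49
   0.608 0.1291 39
 light tin (array([543.6, 259.4]), array([101.6,  62. ]), 8.18) 0.09614125412948835
```

View pics/w13.png

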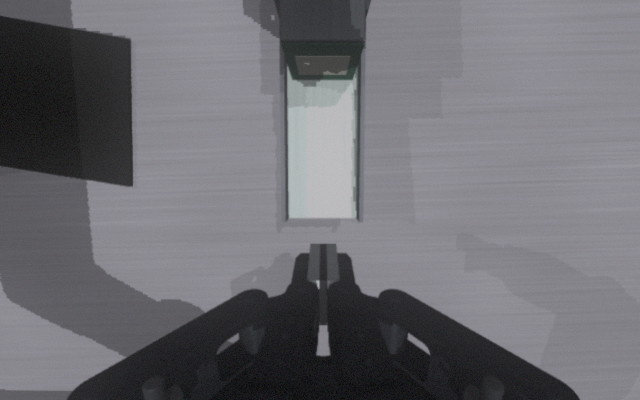

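View pics/s13.png

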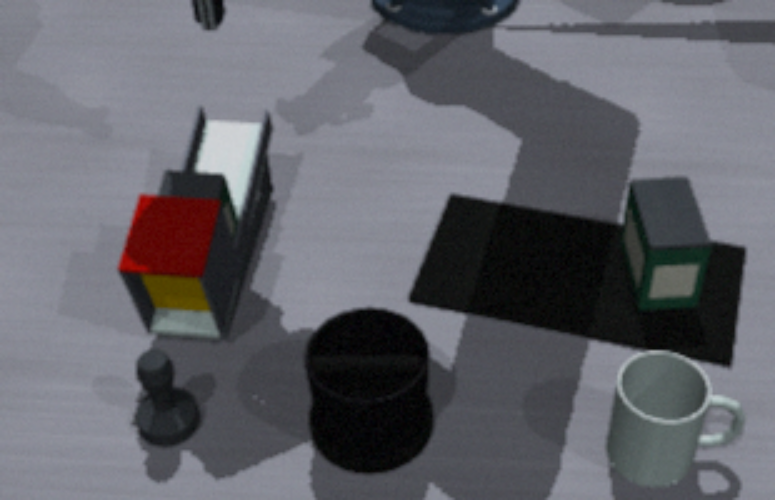

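Everything agrees. The tin's lower end is about 105 mm down the lane. The yellow plate's rear face is at about 113 mm, which leaves only the plate's thickness between them. About 45 mm of the tin stands out of the hood, and it did not rebound. The light tin and the bystanders are unmoved.

```bash
python3 -c "
from station import manip
print(manip.sense()['t'],manip.sense()['force']); print(manip.sign_off())"
```

```text
20.9 [0.08732402 1.10739888 0.37417486]
the job is handed in; nothing more can be done
None
```

The full tin is in the rack, pushed down the lane until it met the stop, and the job was handed in at about 21 s of the 72 s allowed.

**What I did:**
- I lifted the tin nearer the rack. It weighed about 7.1 N (0.73 kg), so it was the full one. I never lifted the other tin; it stayed where it started on the mat.
- I set the full tin on the open upper lane, easing the grip so that it pivoted gently onto the slope, and let go.
- I then pushed it down with closed fingers at about 2–3 N, until the force jumped to about 12 N and the arm stalled.

**Last checks:**
- **Full tin:** it sits straight in the lane with the lid sloping about 0.2 rad. About 45 mm of it stands out of the hood, within the expected 30–63 mm, and it did not spring back when the fingers left.
- **Stop contact:** this rests on the force jump, because the cameras cannot see the uphill face of the stop. The tin's end measured 105 mm down the lane. The plate's rear face measured about 113 mm, which fits only if the plate is a few millimetres thick.
- **Light tin:** it is upright on the mat at about (0.545, 0.261), unmoved to within the 3–4 mm by which the cameras disagree.
- **Other objects:** by eye, the knock box, tamper and pitcher look unmoved. The arm was clear of everything with no load on it.

**What went wrong:**
- The first row of my first move had a typo (−30 m instead of −0.03 m). The per-row step limit held it, with no effect.
- The tin did not pivot while pressed in the grip; the tool pressed on the lane with about 14 N until I loosened the jaws.

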